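# Balance an unevenly packed sample case on a weighing rest

## Task

Weigh the long closed sample case: set it down gently, level, right way up and square across the narrow raised rest of the balance, over the middle of the rest's length, so that it stays balanced there by itself and rests on nothing else. Its contents are packed towards one end, and you cannot see which or how far, so feel for its balance point. Leave the other things on the bench where they are.

Things in the scene. Friction and masses are not known exactly. Their poses are not given: they have to be found in the camera images.
- case: Closed aluminium case, a plain box 190 long (its x) x 46 wide (y) x 50 high (z), black bands round both ends, ends alike; 0.6 to 0.8 kg. Origin: centre of its underside. A fixed hidden load puts its balance point 18 to 46 mm from the middle along its length, towards either end, and midway in width. Starts flat on the bench, at any yaw. Grip it across its width.
- rest: The weighing rest: a narrow steel T-bar on the balance. Flat top 84 long (its x, front to back of the balance), only 26 wide (its y), 12 thick, 120 above the bench, 57 above the housing. Origin: centre of the flat top; z up. It cannot tilt; it sinks about 2 mm on a spring under the case, at most 6. The case is to lie across it, its length along the rest's y.
- balance: Grey laboratory balance, fixed on the bench, 240 deep (x) x 170 wide (y), housing top 63 high, black display panel along its -x side up to 77 high; origin: centre of its underside. The rest stands at x = +30 mm, y = 0 of it.
- bottle_a: White jar, 42 across, 62 high, origin at the centre of its underside. Leave it.
- bottle_b: White jar like the other. Leave it.
- beaker_a: Glass beaker 72 across, 90 high, origin under its centre. Leave it.
- beaker_b: Glass beaker 90 across, 110 high, origin under its centre. Leave it.
- vial_rack: White vial rack 90 x 140, 60 high with vials, origin under its centre. Leave it.
- tip_rack: Black pipette-tip rack 85 x 125, 53 high, origin under its centre. Leave it.
- spatula: Spatula lying on the bench, along its x. Leave it.
- amber_bottle: Amber bottle 64 across, 120 high, origin under its centre. Leave it.
Things that resemble listed ones, but are neither listed nor needed, are in the scene too. Of the things that look like the case, the larger one is meant.

How it is judged:
On the way:
1. the case has been lifted clear of the bench (height (world z) of case above 0.04 m), for 0.2 s.
At the end, for the whole second after the job is handed in: The case lies still, alone on the rest: underside within 5 mm of the rest's top, upright and level to 0.06 rad, its length square across the rest to 0.16 rad, its origin within 18 mm of the middle of the rest's length (rest x) and 65 mm along the rest's y (z of case in the frame of rest between -0.005 and 0.005 m and x of case in the frame of rest between -0.018 and 0.018 m and y of case in the frame of rest between -0.065 and 0.065 m and angle between case's own z axis and vertical below 0.06 rad and angle between the x axis of case and the y axis of rest, either way round below 0.16 rad and contact force between case and rest above 3 N and linear speed of case below 0.01 m/s and angular speed of case below 0.05 rad/s); the robot touches nothing.
It fails at once if the case is set down hard: more than 40 N between it and the balance or its rest (contact force between case and rest above 40 N or contact force between case and balance above 40 N).
It fails at once if the case tips over (more than 0.8 rad from level) (angle between case's own z axis and vertical above 0.8 rad).
It fails at once if another thing on the bench is moved by more than 30 mm (distance of any of beaker_a, beaker_b, bottle_a, bottle_b, vial_rack, tip_rack, spatula, amber_bottle from where it was at the start of the episode above 0.03 m).
It also fails if it takes over 61 s, if anything falls off the work surface, if the arm or the gripper's body presses on something with over 40 N, if the wrist force passes 120 N, or if a joint passes its speed limit or range.

## Robot

A 7-joint arm with a two-finger parallel gripper is mounted at the origin on the work surface. World frame = base frame: x ahead of the robot, y to its left, z up, the work surface at z = 0. Lengths are in m, angles in rad, forces in N, time in s.
With the tool pointing down it reaches from about 0.35 to 0.9 m from the base axis. Payload 19.9 kg.
Tool frame: the origin (TCP) lies at the centre of the arm's flange, where the gripper is bolted on; the fingertips stand 199 mm ahead of it and the grasp point (between the pads) lies 180 mm ahead of it; z points along the fingers, y is the line along which they close (so a half turn about z gives the same grasp; the last joint's range is limited). The gripper opens to 94 mm and grips with 3 to 60 N. Pads are 16 mm wide; open, the fingers measure 119 mm over their backs; the gripper's body (75 mm by 177 mm) begins 78 mm behind the grasp point.
Start: joints at [1.095, 0.417, -0.01, 1.614, 0.005, 1.111, -0.053], TCP at [0.263, -0.567, 0.405] pointing down, gripper open.
Joint ranges: [-2.81, 2.81], [-0.39, 2.02], [-1.27, 1.25], [0.06, 2.57], [-1.19, 4.33], [0.19, 2], [-2.82, 2.82]. Speed limits (rad/s): [1.89, 1.89, 2.39, 2.39, 3.01, 3.01, 3.01].

## Interface

Orientations are given as a rotation vector (axis times angle).
In Python, from plant import env gives the robot as it stands.
- The arm moves only by the tool move_arm, never from a script. Its argument "moves" is a list of rows, each a list of 6 numbers: the shift along the tool's x, y, z as a fraction of full scale, then the turn, a rotation vector about the tool's x, y, z as a fraction of full scale. A call has 1 to 5 rows; each row shifts and turns the commanded pose from where the row before left it, along the tool's axes as they then stand; what a row does not reach is not made up. Full scale, the value 1, is 0.2 m for a shift and 0.08 rad for a turn. A row lasts 1/10 s, in which the tool goes at most 50 mm and 8.59 degrees, less where a joint would pass 70% of its speed; a pose out of reach is approached as far as the arm can. A call with a number of a shift or a turn outside -1 to 1 is refused whole. A call with a gripper value outside its range is refused whole. "jaw" is the closure, from -1 (fully open) to 1 (shut), set as the call begins (left out, the last holds). The fingers move at their own pace and stop on an object; "grip_force" is the grip in N (left out, the last holds). Time passes only in rows, so rows that do not move let the fingers close. It gives the time, the measured TCP pose, the force, the opening and the grip force at its end, in the units of the state.
- env.state(): the state, without advancing time (a new reading comes with each control period).
- env.get_image(name): name is "scene" or "top" or "wrist"; returns (picture, depth): 420x560x3 uint8, red, green, blue; 420x560 float32, m along the optical axis (not along the pixel's ray), 0 where there is no reading.
- env.camera_info(name): a dict with "fx", "fy", "cx", "cy" (pixels), "pose" (4x4, takes a point from camera to world coordinates). Camera axes: x right, y up, looking along -z (the intrinsics and any distortion apply to the point x, -y, -z); pixel columns grow to the right and rows downward; lengths in m; the calibration is good to about 2 mm. A picture is of the moment at which its call begins: read the wrist's pose just before it. camera_info takes no time and is no camera call; for the wrist camera it gives the pose at the moment of the call.
- env.finish_job(): hands the job in; it is judged then, once.
Trained networks look in the newest picture that a camera, given by its name, has taken for a name from the list of things; names that differ only in an ending like _2 or _b are one class to them, and where a whole thing is asked for, a point or a joint stands for the part that bears it (a point fixed in the world has none). Each returns a list of dicts, best first, with "score" (0 to 1); they miss things now and then, are a little off and sometimes report something else, mostly with a low value. They report only what shows in the picture. A call takes as long as a camera call. They do not tell look-alikes from the thing itself.
- env.search_frame(label, camera): "centre" ([x, y, z] in m, in world coordinates, good to about 4 mm: the middle of the surface that is visible of it).
- env.silhouettes(label, camera): "pixels" (420x560 bool, what is visible of it).
- env.tip_of(label, camera): "centre" ([x, y, z] in m, in world coordinates, good to about 4 mm: a listed point, or the origin of a listed thing).
The state is a dict: "time": time; "joint_positions": joint angles; "joint_velocities": joint speeds; "effort": joint torques, N m; "tool_pos": TCP position; "eef_rot": TCP orientation; "contact_force": force on the tool from outside, world axes, zero at the start; "moment": the same for the moment, N m; "width": finger opening in m; "gripper_force": force on a finger pad.
Only numpy, scipy, OpenCV 4.12 (cv2) and the standard library are available. Lean on these libraries where they do the work, as an engineer would, in place of code of your own. Each camera call takes 0.05 s, during which the arm holds its last target. There are 200 camera calls.

## Working session

There is one attempt and no reset: what is moved stays moved. The work goes in short steps, Python scripts to look and compute and a tool call to move; the robot and the scene stay as the last step left them, time stands still between calls to the robot, and variables do not carry over. Pictures are saved under pics/ and viewed, at most 10 in all, crops included, and the job is handed in when it is done.

Besides the shell and the picture viewer there is one more tool, called as name(argument=value, ...), one argument or row to a line, values as JSON. move_arm: Moves the arm, as the interface text tells. Its arguments: {"type":"object","properties":{"moves":{"type":"array","items":{"type":"array","items":{"type":"number","minimum":-1,"maximum":1}}},"jaw":{"type":"number"},"grip_force":{"type":"number"}},"required":["moves"]}

```bash
mkdir -p pics; ls; cat > h.py <<'E'
import numpy as np,cv2
from plant import env
def shot(n,f=None):
    im,d=env.get_image(n)
    if f: cv2.imwrite('pics/'+f,im[:,:,::-1])
    return im,d
def cloud(n,d):
    c=env.camera_info(n);v,u=np.mgrid[:d.shape[0],:d.shape[1]]
    p=np.stack([(u-c['cx'])/c['fx']*d,-(v-c['cy'])/c['fy']*d,-d],-1)
    T=np.array(c['pose']);return p@T[:3,:3].T+T[:3,3]
E
python3 - <<'E'
from h import *
a,_=shot('top');b,_=shot('scene')
cv2.imwrite('pics/a.png',a[:,:,::-1]);cv2.imwrite('pics/b.png',b[:,:,::-1])
for l in ['case','rest','balance']:
  for c in ['top','scene']:
    print(l,c,[(np.round(r['centre'],3).tolist(),round(r['score'],2)) for r in env.search_frame(l,c)])
s=env.state();print(s)
print({k:v for k,v in env.camera_info('top').items()})
E
```

```text
pics
case top [([0.523, -0.266, 0.05], 0.71), ([0.291, -0.217, 0.038], 0.56)]
case scene [([0.544, -0.272, 0.051], 0.97), ([0.298, -0.216, 0.028], 0.56)]
rest top [([0.508, 0.201, 0.118], 0.95)]
rest scene [([0.511, 0.199, 0.093], 0.59), ([0.685, -0.473, 0.004], 0.36)]
balance top [([0.471, 0.188, 0.065], 0.56)]
balance scene [([0.519, 0.184, 0.065], 0.98)]
{'time': 0.4, 'joint_positions': array([ 1.09554146,  0.41749935, -0.01033329,  1.61364596,  0.00472936,
        1.11069664, -0.05298149]), 'joint_velocities': array([ 0.00254035, -0.0010154 ,  0.00021892, -0.00111265,  0.00073953,
        0.00051468,  0.00099289]), 'effort': array([-5.20740305e-04, -8.50265551e+01,  6.37547951e-01, -4.25884867e+01,
       -4.88664431e-02,  1.48641458e-02,  9.21560172e-05]), 'tool_pos': array([ 0.26269323, -0.56710334,  0.40454356]), 'eef_rot': array([-3.06777641e+00, -6.76067974e-01,  1.65799184e-04]), 'contact_force': array([-0.41637615, -0.00988457,  0.29383308]), 'moment': array([0.02113893, 0.01382006, 0.01860263]), 'gripper_force': 0.0, 'width': 0.09400596684522733}
{'fx': 387.1554677356974, 'fy': 387.1554677356974, 'cx': 273.66110954325586, 'cy': 209.3650398149172, 'pose': array([[-0.02206855,  0.99677779, -0.07711692,  0.47666656],
       [-0.99972881, -0.02257582, -0.00571229,  0.0299782 ],
       [-0.00743487,  0.07696994,  0.99700569,  1.18277894],
       [ 0.        ,  0.        ,  0.        ,  1.        ]])}
```

View pics/a.png

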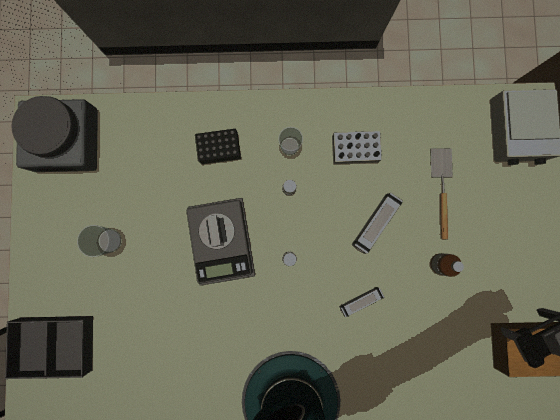

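View pics/b.png

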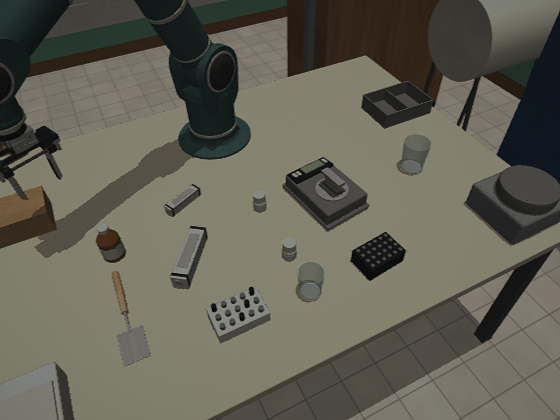

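```bash
python3 - <<'E'
from h import *
for n in ['top','scene']:
  im,d=shot(n);P=cloud(n,d)
  for l,w in [('case',0),('rest',0),('balance',0)]:
    for r in env.silhouettes(l,n)[:2]:
      m=r['pixels']&(d>0);q=P[m];v,u=np.nonzero(m)
      zt=np.percentile(q[:,2],90);t=q[abs(q[:,2]-zt)<.006]
      if l=='rest': t=q[q[:,2]>.105]
      if len(t)<5: continue
      zt=np.median(t[:,2]);(c,s,a)=cv2.minAreaRect(t[:,:2].astype(np.float32)*1000)
      print(n,l,round(r['score'],2),'px',u.mean().round(),v.mean().round(),'z',zt.round(4),'rect',np.round(c,1),np.round(s,1),round(a,1),len(t))
E
```

```text
top case 0.95 px 377.0 223.0 z 0.0502 rect [ 518.3 -268.3] [ 46.6 188.7] 54.0 953
top case 0.57 px 361.0 301.0 z 0.034 rect [ 288.4 -215.7] [ 32.  128.7] 25.5 441
top rest 0.85 px 216.0 230.0 z 0.119 rect [505.2 203. ] [84. 26.] 8.8 301
top balance 0.61 px 220.0 241.0 z 0.0718 rect [464.6 198.2] [182.9 148.7] 9.0 1114
top balance 0.59 px 376.0 223.0 z 0.0503 rect [ 518.1 -267.7] [ 46.  187.6] 54.0 930
scene case 0.78 px 189.0 258.0 z 0.0499 rect [ 521.1 -266.6] [ 47.2 190.6] 53.7 861
scene case 0.76 px 182.0 200.0 z 0.0338 rect [ 290.3 -214.2] [ 36.8 127.5] 25.0 301
scene rest 0.57 px 332.0 183.0 z 0.1187 rect [506.9 205.5] [87.7 28.8] 8.6 223
scene balance 0.55 px 311.0 280.0 z 0.0881 rect [765.5 -13.4] [70.5 71.4] 50.4 166
```

Top view: the candidates for the case are the large banded box at pixel (377,223) and a smaller banded one at (361,301). Masks measure them at 190x46x50 and 128x32x34 mm. The balance and rest are at (216,230). I choose (377,223) and check it in a crop.

```bash
python3 - <<'E'
import cv2
a=cv2.imread('pics/b.png')[165:305,120:300]
cv2.imwrite('pics/c.png',cv2.resize(a,None,fx=4,fy=4,interpolation=3))
E
```

```text
(no output)
```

View pics/c.png

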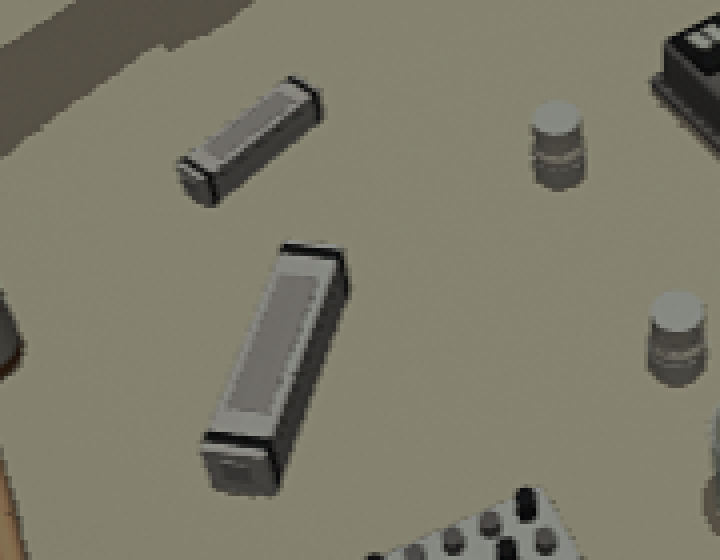

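move_arm(
  moves=[
    [0.18, -0.08, 0, 0, 0, 0],
    [0.18, -0.08, 0, 0, 0, 0],
    [0.18, -0.08, 0, 0, 0, 0],
    [0.18, -0.08, 0, 0, 0, 0],
    [0.18, -0.08, 0, 0, 0, 0],
  ],
  jaw=-1,
)

```text
time: 1.3
tool_pos: [0.3933, -0.4175, 0.4048]
eef_rot: [3.068, 0.676, 0.0]
contact_force: [0.3, -0.0, 0.6]
width: 0.0942
gripper_force: 0.0
```

move_arm(
  moves=[
    [0.18, -0.08, 0, 0, 0, 0],
    [0.18, -0.08, 0, 0, 0, 0],
    [0.18, -0.08, 0, 0, 0, 0],
    [0.18, -0.08, 0, 0, 0, 0],
    [0.18, -0.08, 0, 0, 0, 0],
  ],
)

```text
time: 1.8
tool_pos: [0.5229, -0.2693, 0.4048]
eef_rot: [3.068, 0.676, 0.0]
contact_force: [0.0, -0.7, 0.2]
width: 0.0939
gripper_force: 0.0
```

move_arm(
  moves=[
    [0, 0, 0, 0, 0, -1],
    [0, 0, 0, 0, 0, -1],
    [0, 0, 0, 0, 0, -1],
    [0, 0, 0, 0, 0, -1],
    [0, 0, 0, 0, 0, -1],
  ],
)

```text
time: 2.3
tool_pos: [0.5221, -0.2706, 0.4047]
eef_rot: [2.87, 1.277, -0.0]
contact_force: [0.4, -0.6, 0.1]
width: 0.0941
gripper_force: 0.0
```

The crop shows the large banded case at crop pixel (275,360). The small look-alike is at (250,140), so the choice stands. I turn the gripper to the case's yaw.

move_arm(
  moves=[
    [0, 0, 0, 0, 0, -1],
    [0, 0, 0, 0, 0, -1],
    [0, 0, 0, 0, 0, -1],
    [0, 0, 0, 0, 0, -1],
    [0, 0, 0, 0, 0, -1],
  ],
)

```text
time: 2.8
tool_pos: [0.5221, -0.2706, 0.4047]
eef_rot: [-2.56, -1.822, 0.0]
contact_force: [0.2, 0.7, -0.6]
width: 0.0946
gripper_force: 0.0
```

move_arm(
  moves=[
    [0, 0, 0, 0, 0, -1],
    [0, 0, 0, 0, 0, -1],
    [0, 0, 0, 0, 0, -1],
    [0, 0, 0, 0, 0, -1],
    [0, 0, 0, 0, 0, -1],
  ],
)

```text
time: 3.3
tool_pos: [0.5221, -0.2706, 0.4046]
eef_rot: [-2.147, -2.294, 0.0]
contact_force: [-1.6, 0.6, 0.8]
width: 0.0942
gripper_force: 0.0
```

move_arm(
  moves=[
    [0, 0, 0, 0, 0, -1],
    [0, 0, 0, 0, 0, -1],
    [0, 0, 0, 0, 0, -1],
    [0, 0, 0, 0, 0, -1],
    [0, 0, 0, 0, 0, -1],
  ],
)

```text
time: 3.8
tool_pos: [0.5221, -0.2706, 0.4047]
eef_rot: [1.648, 2.675, -0.0]
contact_force: [-0.9, -0.5, -0.5]
width: 0.0938
gripper_force: 0.0
```

move_arm(
  moves=[
    [0, 0, 0, 0, 0, -1],
    [0, 0, 0, 0, 0, -1],
    [0, 0, 0, 0, 0, -1],
    [0, 0, 0, 0, 0, -1],
    [0, 0, 0, 0, 0, -1],
  ],
)

```text
time: 4.3
tool_pos: [0.5221, -0.2707, 0.4046]
eef_rot: [-1.084, -2.949, 0.0]
contact_force: [-0.2, 0.3, -0.5]
width: 0.0939
gripper_force: 0.0
```

move_arm(
  moves=[
    [0, 0, 0, 0, 0, -1],
    [0, 0, 0, 0, 0, 0],
    [0, 0, 0, 0, 0, 0],
  ],
)

```text
time: 4.6
tool_pos: [0.5221, -0.2707, 0.4046]
eef_rot: [-0.974, -2.987, -0.0]
contact_force: [0.1, 0.3, 0.5]
width: 0.0942
gripper_force: 0.0
```

```bash
cat >> h.py <<'E'
from scipy.spatial.transform import Rotation as Rot
def rects(n,l,zmin=None,k=2):
    im,d=shot(n);P=cloud(n,d)
    for r in env.silhouettes(l,n)[:k]:
      q=P[r['pixels']&(d>0)]
      t=q[q[:,2]>zmin] if zmin else q[abs(q[:,2]-np.percentile(q[:,2],90))<.006]
      if len(t)<5: continue
      c,s,a=cv2.minAreaRect(t[:,:2].astype(np.float32)*1000)
      print(n,l,round(r['score'],2),'z',np.median(t[:,2]).round(4),'rect',np.round(c,1),np.round(s,1),round(a,1),len(t),'tilt',np.round(np.linalg.lstsq(np.c_[t[:,:2]-t[:,:2].mean(0),np.ones(len(t))],t[:,2],rcond=None)[0][:2],4))
def st():
    s=env.state();R=Rot.from_rotvec(s['eef_rot']).as_matrix()
    print('t',round(s['time'],2),'pos',s['tool_pos'].round(4),'yaw_y',np.degrees(np.arctan2(R[1,1],R[0,1])).round(2),'z',R[:,2].round(4),'w',round(s['width'],4),'gf',s['gripper_force'],'F',s['contact_force'].round(2),'M',s['moment'].round(3),'Mtool',(R.T@s['moment']).round(3),'q',s['joint_positions'].round(2))
E
python3 - <<'E'
from h import *
rects('wrist','case');rects('top','rest',.105,1);rects('scene','rest',.105,1);st()
E
```

```text
wrist case 0.68 z 0.0332 rect [ 320.6 -270.1] [26.3 10.5] 55.8 269 tilt [-0.1224  0.0652]
wrist case 0.62 z 0.0498 rect [ 518.8 -269.6] [ 46.1 189.2] 54.0 10342 tilt [0.0015 0.    ]
scene rest 0.77 z 0.1187 rect [507.  205.6] [87.  30.3] 9.5 224 tilt [-0.0326  0.096 ]
t 4.9 pos [ 0.5221 -0.2705  0.4046] yaw_y 54.0 z [-1.e-04  0.e+00 -1.e+00] w 0.0941 gf 0.0 F [0.22 0.08 0.38] M [ 0.049 -0.236  0.021] Mtool [-0.178 -0.162 -0.021] q [ 0.86  0.4  -0.55  1.69  0.23  1.11  1.18]
```

```bash
cat >> h.py <<'E'
def avg(N=12):
    S=[]
    for _ in range(N):
        env.get_image('wrist');s=env.state();R=Rot.from_rotvec(s['eef_rot']).as_matrix()
        S.append(np.r_[s['contact_force'],R.T@s['moment'],s['effort']])
    S=np.array(S);print('F',S[:,:3].mean(0).round(3),'Mtool',S[:,3:6].mean(0).round(4),'sd',S[:,:6].std(0).round(3),'eff',S[:,6:].mean(0).round(3),'sd',S[:,6:].std(0).round(3));st()
E
python3 -c "
from h import *
avg()"
```

```text
F [-0.043  0.145 -0.142] Mtool [-0.093  -0.0997  0.0003] sd [0.6   0.387 0.524 0.033 0.036 0.025] eff [-1.7000e-02 -7.6643e+01 -9.0240e+00 -4.1434e+01  5.0000e-03  7.6000e-02
 -9.0000e-03] sd [0.009 0.004 0.009 0.001 0.001 0.    0.008]
t 5.5 pos [ 0.5221 -0.2706  0.4046] yaw_y 54.03 z [-0.  0. -1.] w 0.0943 gf 0.0 F [-0.69  0.57  0.29] M [ 0.006 -0.119 -0.033] Mtool [-0.075 -0.093  0.033] q [ 0.86  0.4  -0.56  1.69  0.23  1.11  1.18]
```

move_arm(
  moves=[
    [0.017, 0, 0.19, 0, 0, 0],
    [0, 0, 0.19, 0, 0, 0],
    [0, 0, 0.19, 0, 0, 0],
    [0, 0, 0.19, 0, 0, 0],
    [0, 0, 0.19, 0, 0, 0],
  ],
)

```text
time: 6.0
tool_pos: [0.5192, -0.2686, 0.2132]
eef_rot: [0.97, 2.988, 0.0]
contact_force: [1.1, -1.0, 1.1]
width: 0.0936
gripper_force: 0.0
```

move_arm(
  moves=[
    [0, 0, 0.02, 0, 0, 0],
    [0, 0, 0, 0, 0, 0],
  ],
)

```text
time: 6.2
tool_pos: [0.5195, -0.2685, 0.2108]
eef_rot: [-0.969, -2.987, -0.001]
contact_force: [-0.1, 0.9, 1.2]
width: 0.0941
gripper_force: 0.0
```

move_arm(
  moves=[
    [0, 0, 0, 0, 0, 0],
    [0, 0, 0, 0, 0, 0],
    [0, 0, 0, 0, 0, 0],
    [0, 0, 0, 0, 0, 0],
    [0, 0, 0, 0, 0, 0],
  ],
  jaw=1,
  grip_force=50,
)

```text
time: 6.7
tool_pos: [0.5194, -0.2687, 0.2111]
eef_rot: [0.97, 2.988, -0.0]
contact_force: [-0.3, 0.1, -0.5]
width: 0.0577
gripper_force: 0.0
```

```bash
python3 -c "
from h import *
st()"
```

```text
t 6.7 pos [ 0.5194 -0.2687  0.2111] yaw_y 54.03 z [ 4.e-04 -3.e-04 -1.e+00] w 0.0577 gf 0.0 F [-0.27  0.09 -0.47] M [ 0.031 -0.1    0.005] Mtool [-0.084 -0.063 -0.005] q [ 0.77  0.64 -0.46  1.83  0.4   0.76  1.05]
```

move_arm(
  moves=[
    [0, 0, 0, 0, 0, 0],
    [0, 0, 0, 0, 0, 0],
    [0, 0, 0, 0, 0, 0],
    [0, 0, 0, 0, 0, 0],
    [0, 0, 0, 0, 0, 0],
  ],
)

```text
time: 7.2
tool_pos: [0.5194, -0.2686, 0.2107]
eef_rot: [-0.97, -2.988, -0.0]
contact_force: [-0.9, -0.2, 3.3]
width: 0.046
gripper_force: 50.0
```

```bash
python3 -c "
from h import *
avg(8)"
```

```text
F [-1.234  0.598  4.977] Mtool [-0.0877  0.2352  0.0343] sd [0.503 0.311 0.511 0.042 0.021 0.02 ] eff [ 1.6000e-02 -8.6555e+01 -1.0435e+01 -2.9567e+01  1.6800e-01 -3.3300e-01
  2.9000e-02] sd [0.01  0.137 0.039 0.03  0.01  0.023 0.   ]
t 7.6 pos [ 0.5194 -0.2686  0.2107] yaw_y 54.03 z [ 0.  0. -1.] w 0.0459 gf 50.00014364719391 F [-1.92  1.18  5.77] M [ 0.249  0.148 -0.04 ] Mtool [-0.114  0.266  0.04 ] q [ 0.77  0.64 -0.46  1.83  0.4   0.76  1.05]
```

move_arm(
  moves=[
    [0, 0, -0.02, 0, 0, 0],
    [0, 0, -0.02, 0, 0, 0],
    [0, 0, -0.02, 0, 0, 0],
    [0, 0, -0.02, 0, 0, 0],
    [0, 0, -0.02, 0, 0, 0],
  ],
)

```text
time: 8.1
tool_pos: [0.5193, -0.2686, 0.2309]
eef_rot: [-0.97, -2.988, -0.0]
contact_force: [0.4, -0.1, -6.8]
width: 0.0455
gripper_force: 50.0
```

move_arm(
  moves=[
    [0, 0, 0, 0, 0, 0],
    [0, 0, 0, 0, 0, 0],
  ],
)

```text
time: 8.3
tool_pos: [0.5193, -0.2686, 0.2307]
eef_rot: [-0.97, -2.988, 0.0]
contact_force: [-0.2, -0.4, -6.7]
width: 0.0458
gripper_force: 50.0
```

```bash
python3 -c "
from h import *
avg(8);rects('scene','case',k=3);rects('top','case',k=3)"
```

```text
F [ 0.096  0.246 -7.075] Mtool [-0.0836  0.0572  0.019 ] sd [0.628 0.453 0.429 0.027 0.016 0.027] eff [ 2.4000e-02 -9.1773e+01 -1.1749e+01 -3.3769e+01  5.4000e-02 -6.1000e-02
  0.0000e+00] sd [0.014 0.167 0.034 0.069 0.003 0.001 0.002]
t 8.7 pos [ 0.5193 -0.2686  0.2305] yaw_y 54.03 z [-2.e-04  1.e-04 -1.e+00] w 0.0457 gf 49.995548129081726 F [ 0.03  0.93 -7.65] M [ 0.085  0.003 -0.013] Mtool [-0.067  0.053  0.013] q [ 0.79  0.61 -0.47  1.83  0.38  0.79  1.06]
scene case 0.84 z 0.0697 rect [ 539.4 -280.2] [ 46.5 143.4] 53.9 557 tilt [-0.0046  0.0065]
scene case 0.55 z 0.1188 rect [507.7 205.2] [87.1 30. ] 9.3 189 tilt [-0.0056  0.0197]
top case 0.74 z 0.0339 rect [ 287.8 -215.3] [ 31.8 129.8] 25.6 457 tilt [-0.0216 -0.0101]
top case 0.62 z 0.0704 rect [ 513.9 -263.4] [ 45.3 175.8] 55.0 400 tilt [0.0048 0.0059]
```

Weight is about 6.9 N. The moment about tool y changed by +0.157 Nm, so the balance point lies about 23 mm towards tool −x. I set the case down, regrip there and verify.

move_arm(
  moves=[
    [0, 0, 0.025, 0, 0, 0],
    [0, 0, 0.025, 0, 0, 0],
    [0, 0, 0.025, 0, 0, 0],
    [0, 0, 0.022, 0, 0, 0],
    [0, 0, 0, 0, 0, 0],
  ],
)

```text
time: 9.4
tool_pos: [0.5193, -0.2685, 0.2108]
eef_rot: [-0.97, -2.988, -0.0]
contact_force: [0.2, -0.0, -7.4]
width: 0.0459
gripper_force: 50.0
```

move_arm(
  moves=[
    [0, 0, 0, 0, 0, 0],
    [0, 0, 0, 0, 0, 0],
    [0, 0, 0, 0, 0, 0],
  ],
  jaw=-0.5,
)

```text
time: 9.7
tool_pos: [0.5196, -0.2687, 0.2115]
eef_rot: [0.97, 2.987, -0.0]
contact_force: [0.8, 0.0, 0.2]
width: 0.0661
gripper_force: 0.0
```

move_arm(
  moves=[
    [-0.05, 0, 0, 0, 0, 0],
    [-0.063, 0, 0, 0, 0, 0],
    [0, 0, 0, 0, 0, 0],
  ],
)

```text
time: 10.0
tool_pos: [0.5388, -0.283, 0.2114]
eef_rot: [0.971, 2.987, -0.0]
contact_force: [-0.4, -0.4, -0.1]
width: 0.0707
gripper_force: 0.0
```

move_arm(
  moves=[
    [0, 0, 0, 0, 0, 0],
    [0, 0, 0, 0, 0, 0],
    [0, 0, 0, 0, 0, 0],
    [0, 0, 0, 0, 0, 0],
    [0, 0, 0, 0, 0, 0],
  ],
  jaw=1,
)

```text
time: 10.5
tool_pos: [0.5375, -0.2817, 0.2113]
eef_rot: [-0.97, -2.988, -0.0]
contact_force: [-1.5, 1.1, 0.7]
width: 0.0459
gripper_force: 50.0
```

move_arm(
  moves=[
    [0, 0, 0, 0, 0, 0],
    [0, 0, 0, 0, 0, 0],
    [0, 0, 0, 0, 0, 0],
  ],
)

```text
time: 10.8
tool_pos: [0.5376, -0.2817, 0.2113]
eef_rot: [-0.97, -2.988, -0.0]
contact_force: [-3.4, 2.3, 5.2]
width: 0.0455
gripper_force: 50.0
```

```bash
python3 -c "
from h import *
st()"
```

```text
t 10.8 pos [ 0.5376 -0.2817  0.2113] yaw_y 54.04 z [-4.e-04  2.e-04 -1.e+00] w 0.0455 gf 50.000975131988525 F [-3.37  2.28  5.24] M [ 0.51   0.586 -0.045] Mtool [-0.069  0.774  0.045] q [ 0.77  0.67 -0.45  1.78  0.4   0.79  1.06]
```

move_arm(
  moves=[
    [0, 0, -0.03, 0, 0, 0],
    [0, 0, -0.04, 0, 0, 0],
    [0, 0, -0.04, 0, 0, 0],
    [0, 0, -0.03, 0, 0, 0],
    [0, 0, 0, 0, 0, 0],
  ],
)

```text
time: 11.3
tool_pos: [0.5379, -0.2821, 0.2403]
eef_rot: [0.97, 2.987, -0.0]
contact_force: [0.0, 0.4, -6.8]
width: 0.0459
gripper_force: 50.0
```

move_arm(
  moves=[
    [0, 0, 0, 0, 0, 0],
    [0, 0, 0, 0, 0, 0],
  ],
)

```text
time: 11.5
tool_pos: [0.5375, -0.2819, 0.2389]
eef_rot: [-0.97, -2.988, -0.0]
contact_force: [0.3, 0.1, -7.0]
width: 0.0457
gripper_force: 50.0
```

```bash
python3 -c "
from h import *
avg(12)
rects('scene','case',k=1);rects('top','case',k=3)"
```

```text
F [-0.111  0.119 -6.987] Mtool [-0.1076 -0.0983 -0.0241] sd [0.465 0.552 0.581 0.036 0.026 0.027] eff [ 1.2000e-02 -9.4768e+01 -1.2250e+01 -3.5007e+01  1.0000e-03  7.9000e-02
 -1.0000e-03] sd [0.024 0.13  0.011 0.029 0.001 0.001 0.   ]
t 12.1 pos [ 0.5376 -0.2819  0.2392] yaw_y 54.03 z [-1.e-04  1.e-04 -1.e+00] w 0.0455 gf 49.99656915664673 F [ 0.44 -0.26 -8.23] M [-0.025 -0.119 -0.018] Mtool [-0.049 -0.111  0.018] q [ 0.79  0.63 -0.47  1.77  0.37  0.83  1.08]
scene case 0.69 z 0.0337 rect [ 273.4 -174.1] [30.  46.4] 31.8 82 tilt [-0.0234 -0.0148]
top case 0.97 z 0.0783 rect [ 516.7 -267.3] [ 46.3 184.2] 54.0 542 tilt [ 0.0009 -0.0057]
top case 0.89 z 0.0342 rect [ 288.3 -215.6] [ 31.7 128.3] 25.5 446 tilt [-0.0088 -0.005 ]
top case 0.28 z 0.0877 rect [762.3 -18.3] [64.1 70.3] 57.8 81 tilt [-0.0084 -0.0351]
```

The moment is back to its no-load value (−0.098 against −0.100), so the grip is at the balance point to within about 1 mm. I lift and carry the case to the rest at (0.5055, 0.2035), yaw 9°.

move_arm(
  moves=[
    [0, 0, -0.15, 0, 0, 0],
    [0, 0, -0.2, 0, 0, 0],
    [0, 0, -0.2, 0, 0, 0],
    [0, 0, -0.2, 0, 0, 0],
    [0, 0, -0.1, 0, 0, 0],
  ],
)

```text
time: 12.8
tool_pos: [0.5379, -0.2817, 0.4129]
eef_rot: [0.969, 2.985, -0.001]
contact_force: [0.4, -0.3, -6.8]
width: 0.0457
gripper_force: 50.0
```

move_arm(
  moves=[
    [0.05, 0.06, 0, 0, 0, 0],
    [0.1, 0.12, 0, 0, 0, 0],
    [0.1, 0.12, 0, 0, 0, 0],
    [0.1, 0.12, 0, 0, 0, 0],
    [0.1, 0.12, 0, 0, 0, 0],
  ],
)

```text
time: 13.3
tool_pos: [0.5277, -0.1398, 0.4085]
eef_rot: [-0.969, -2.987, 0.0]
contact_force: [0.8, 0.7, -6.8]
width: 0.0457
gripper_force: 50.0
```

move_arm(
  moves=[
    [0.1, 0.12, 0, 0, 0, 0],
    [0.1, 0.12, 0, 0, 0, 0],
    [0.1, 0.12, 0, 0, 0, 0],
    [0.1, 0.12, 0, 0, 0, 0],
    [0.1, 0.12, 0, 0, 0, 0],
  ],
)

```text
time: 13.8
tool_pos: [0.517, 0.0159, 0.4086]
eef_rot: [-0.969, -2.987, 0.0]
contact_force: [0.5, 0.2, -7.6]
width: 0.0458
gripper_force: 50.0
```

move_arm(
  moves=[
    [0.1, 0.12, 0, 0, 0, 0],
    [0.1, 0.12, 0, 0, 0, 0],
    [0.1, 0.12, 0, 0, 0, 0],
    [0.1, 0.12, 0, 0, 0, 0],
    [0.1, 0.12, 0, 0, 0, 0],
  ],
)

```text
time: 14.3
tool_pos: [0.5065, 0.1716, 0.4086]
eef_rot: [-0.969, -2.988, 0.001]
contact_force: [-0.2, 0.0, -6.7]
width: 0.0456
gripper_force: 50.0
```

move_arm(
  moves=[
    [0.06, 0.08, 0, 0, 0, 0.5],
    [0, 0, 0, 0, 0, 1],
    [0, 0, 0, 0, 0, 1],
    [0, 0, 0, 0, 0, 1],
    [0, 0, 0, 0, 0, 1],
  ],
)

```text
time: 14.8
tool_pos: [0.5064, 0.1904, 0.4085]
eef_rot: [-1.493, -2.763, 0.001]
contact_force: [0.4, 0.2, -6.9]
width: 0.0456
gripper_force: 50.0
```

move_arm(
  moves=[
    [0, 0, 0, 0, 0, 1],
    [0, 0, 0, 0, 0, 1],
    [0, 0, 0, 0, 0, 1],
    [0, 0, 0, 0, 0, 1],
    [0, 0, 0, 0, 0, 0.9],
  ],
)

```text
time: 15.3
tool_pos: [0.5064, 0.1904, 0.4085]
eef_rot: [-2.002, -2.42, 0.001]
contact_force: [-0.5, -0.3, -7.1]
width: 0.0457
gripper_force: 50.0
```

move_arm(
  moves=[
    [0, 0, 0, 0, 0, 0.4],
    [0, 0, 0, 0, 0, 0],
    [0, 0, 0, 0, 0, 0],
  ],
)

```text
time: 15.6
tool_pos: [0.5066, 0.1903, 0.4088]
eef_rot: [-2.036, -2.392, 0.001]
contact_force: [-0.2, 0.7, -6.7]
width: 0.0458
gripper_force: 50.0
```

```bash
python3 -c "
from h import *
avg(6)
rects('top','case',k=3);rects('scene','case',k=3);rects('scene','rest',.112,1)
a,_=shot('scene','d.png');"
```

```text
F [ 0.243  0.182 -6.684] Mtool [-0.0869 -0.0294  0.006 ] sd [0.288 0.679 0.424 0.034 0.025 0.015] eff [-1.2100e-01 -6.9948e+01 -8.4090e+00 -4.4022e+01 -5.3000e-02 -2.0000e-02
  1.0000e-03] sd [0.054 0.008 0.02  0.029 0.002 0.002 0.026]
t 15.9 pos [0.507  0.1901 0.4092] yaw_y 9.13 z [-1.e-04  1.e-04 -1.e+00] w 0.0459 gf 49.996567368507385 F [ 0.23  0.41 -6.13] M [ 0.009 -0.067 -0.004] Mtool [-0.067 -0.002  0.004] q [ 0.09  0.32 -0.61  1.8   0.21  1.09 -0.44]
top case 0.65 z 0.034 rect [ 288.2 -215.4] [ 31.8 128.9] 26.0 445 tilt [-0.0019 -0.004 ]
scene case 0.76 z 0.2478 rect [512.3 211.9] [ 53.4 186. ] 2.4 347 tilt [-0.0233 -0.0036]
scene case 0.68 z 0.0341 rect [ 292.4 -211.3] [ 35.7 128.1] 28.2 284 tilt [-0.0125 -0.0041]
scene rest 0.88 z 0.119 rect [509.4 205.6] [84.3 29.5] 9.3 188 tilt [-0.024   0.0386]
```

View pics/d.png

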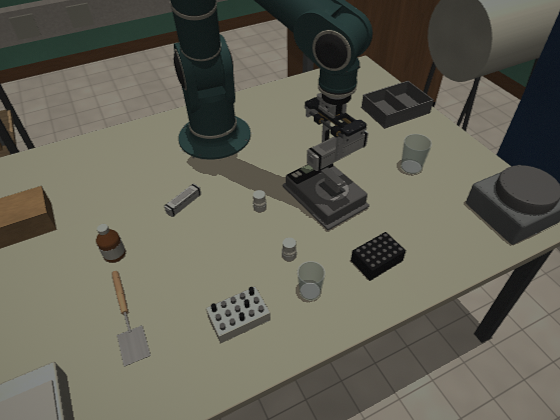

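The case hangs level above the balance at pixel (338,150). I centre it and descend, slowly near the rest.

move_arm(
  moves=[
    [0.07, 0.003, 0, 0, 0, 0],
    [0, 0, 0.1, 0, 0, 0],
    [0, 0, 0.1, 0, 0, 0],
    [0, 0, 0.1, 0, 0, 0],
    [0, 0, 0.045, 0, 0, 0],
  ],
)

```text
time: 16.75
tool_pos: [0.505, 0.2044, 0.3387]
eef_rot: [-2.037, -2.39, 0.002]
contact_force: [-0.5, -0.1, -6.9]
width: 0.0456
gripper_force: 50.0
```

move_arm(
  moves=[
    [0, 0, 0.005, 0, 0, 0],
    [0, 0, 0.005, 0, 0, 0],
    [0, 0, 0.005, 0, 0, 0],
    [0, 0, 0.005, 0, 0, 0],
    [0, 0, 0, 0, 0, 0],
  ],
)

```text
time: 17.25
tool_pos: [0.5055, 0.204, 0.3366]
eef_rot: [2.038, 2.39, 0.001]
contact_force: [0.0, -0.1, -6.9]
width: 0.0458
gripper_force: 50.0
```

```bash
python3 -c "
from h import *
avg(3)"
```

```text
F [-0.03   0.014 -6.651] Mtool [-0.0591 -0.03   -0.0112] sd [0.864 0.422 0.292 0.024 0.025 0.019] eff [-1.4000e-02 -7.5785e+01 -1.0145e+01 -3.9766e+01 -3.7000e-02 -3.3000e-02
 -6.0000e-03] sd [0.013 0.034 0.003 0.006 0.005 0.011 0.005]
t 17.4 pos [0.5055 0.204  0.3365] yaw_y 9.1 z [ 3.e-04  1.e-04 -1.e+00] w 0.0457 gf 49.9965637922287 F [ 1.11  0.39 -6.53] M [ 0.003 -0.026  0.013] Mtool [-0.026 -0.001 -0.013] q [ 0.04  0.41 -0.59  1.86  0.28  0.95 -0.52]
```

move_arm(
  moves=[
    [0, 0, 0.006, 0, 0, 0],
    [0, 0, 0.006, 0, 0, 0],
    [0, 0, 0.006, 0, 0, 0],
    [0, 0, 0.006, 0, 0, 0],
    [0, 0, 0, 0, 0, 0],
  ],
)

```text
time: 17.9
tool_pos: [0.5054, 0.204, 0.3312]
eef_rot: [-2.038, -2.391, 0.0]
contact_force: [0.3, -1.2, -7.4]
width: 0.0456
gripper_force: 50.0
```

```bash
python3 -c "
from h import *
avg(3)"
```

```text
F [-0.089 -0.196 -6.915] Mtool [-0.0842 -0.0271 -0.0104] sd [0.216 0.784 0.145 0.025 0.013 0.036] eff [-7.0000e-03 -7.6013e+01 -1.0206e+01 -3.9333e+01 -3.2000e-02 -3.7000e-02
 -9.0000e-03] sd [0.004 0.027 0.01  0.027 0.007 0.013 0.006]
t 18.05 pos [0.5054 0.204  0.3315] yaw_y 9.11 z [-1.e-04  1.e-04 -1.e+00] w 0.0458 gf 49.99655306339264 F [ 0.2   0.3  -6.96] M [-0.027 -0.125  0.057] Mtool [-0.119 -0.046 -0.057] q [ 0.03  0.42 -0.59  1.87  0.28  0.94 -0.52]
```

move_arm(
  moves=[
    [0, 0, 0.005, 0, 0, 0],
    [0, 0, 0.005, 0, 0, 0],
    [0, 0, 0, 0, 0, 0],
  ],
)

```text
time: 18.35
tool_pos: [0.5055, 0.2041, 0.3296]
eef_rot: [2.038, 2.391, 0.0]
contact_force: [-0.0, -0.3, -2.0]
width: 0.0455
gripper_force: 50.0
```

```bash
python3 -c "
from h import *
avg(4)"
```

```text
F [-0.035 -0.105 -2.717] Mtool [ 0.0766 -0.09   -0.0137] sd [0.355 0.624 0.497 0.015 0.008 0.018] eff [-8.2000e-02 -7.4037e+01 -9.8950e+00 -3.8021e+01  4.0000e-03 -2.6000e-01
 -6.0000e-03] sd [0.016 0.063 0.005 0.044 0.008 0.058 0.005]
t 18.55 pos [0.5054 0.204  0.3296] yaw_y 9.11 z [ 2.e-04  1.e-04 -1.e+00] w 0.0453 gf 49.998058676719666 F [-0.53 -0.62 -2.12] M [-0.098  0.046 -0.006] Mtool [ 0.061 -0.09   0.006] q [ 0.03  0.42 -0.59  1.87  0.29  0.93 -0.53]
```

move_arm(
  moves=[
    [0, 0, 0.004, 0, 0, 0],
    [0, 0, 0, 0, 0, 0],
  ],
  grip_force=15,
)

```text
time: 18.75
tool_pos: [0.5055, 0.2041, 0.3288]
eef_rot: [2.038, 2.391, 0.0]
contact_force: [-0.4, 0.6, 0.6]
width: 0.0462
gripper_force: 15.0
```

```bash
python3 -c "
from h import *
avg(4)"
```

```text
F [-1.17 -0.66  1.14] Mtool [ 0.216  -0.1188  0.0017] sd [0.713 0.55  0.281 0.023 0.022 0.013] eff [-9.8000e-02 -7.2590e+01 -9.6310e+00 -3.7177e+01  4.5000e-02 -4.5400e-01
  3.0000e-03] sd [0.01  0.027 0.005 0.046 0.007 0.045 0.004]
t 18.95 pos [0.5054 0.2041 0.3288] yaw_y 9.11 z [ 1.e-04  1.e-04 -1.e+00] w 0.046 gf 14.999241381883621 F [-0.53  0.13  1.56] M [-0.161  0.154 -0.019] Mtool [ 0.178 -0.135  0.019] q [ 0.03  0.42 -0.59  1.87  0.29  0.93 -0.53]
```

move_arm(
  moves=[
    [0, 0, 0, 0, 0, 0],
    [0, 0, 0, 0, 0, 0],
  ],
  grip_force=4,
)

```text
time: 19.15
tool_pos: [0.5054, 0.2041, 0.3287]
eef_rot: [2.038, 2.391, 0.0]
contact_force: [-1.4, -0.5, 0.8]
width: 0.046
gripper_force: 4.0
```

move_arm(
  moves=[
    [0, 0, 0, 0, 0, 0],
    [0, 0, 0, 0, 0, 0],
    [0, 0, 0, 0, 0, 0],
  ],
  jaw=-0.1,
)

```text
time: 19.45
tool_pos: [0.5054, 0.204, 0.3287]
eef_rot: [-2.038, -2.391, -0.0]
contact_force: [-0.3, 0.2, 0.2]
width: 0.0515
gripper_force: 0.0
```

```bash
python3 -c "
from h import *
st()
a,d=shot('scene');cv2.imwrite('pics/e.png',cv2.resize(a[90:240,240:420,::-1],None,fx=4,fy=4))
rects('scene','case',k=2)"
```

```text
t 19.45 pos [0.5054 0.204  0.3287] yaw_y 9.11 z [ 1.e-04  1.e-04 -1.e+00] w 0.0515 gf 0.0 F [-0.33  0.23  0.21] M [-0.029 -0.124  0.01 ] Mtool [-0.118 -0.048 -0.01 ] q [ 0.03  0.42 -0.59  1.87  0.29  0.93 -0.53]
scene case 0.64 z 0.0339 rect [ 290.7 -213. ] [ 36.9 128.7] 23.2 299 tilt [-0.0024  0.0029]
scene case 0.63 z 0.1677 rect [504.3 227.3] [ 45.9 191.6] 9.6 320 tilt [-0.0221 -0.0052]
```

View pics/e.png

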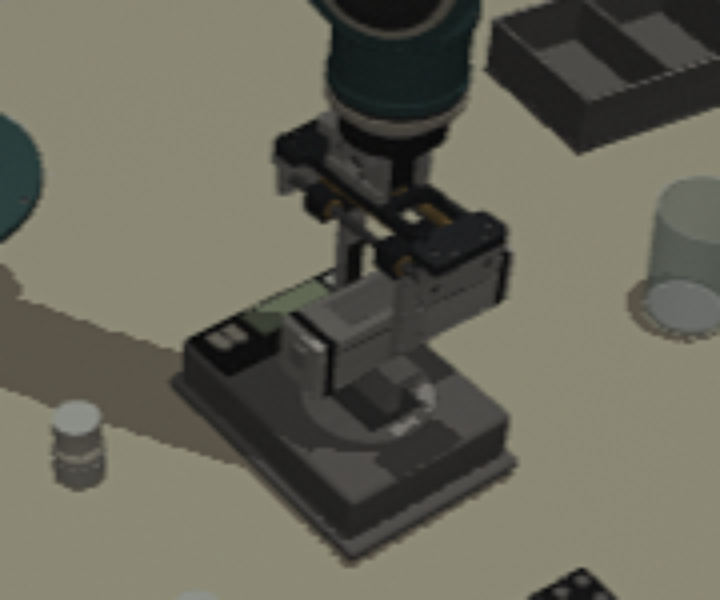

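The case lies level across the rest at crop pixel (400,320), with the fingers open around it. I open fully and go straight up.

move_arm(
  moves=[
    [0, 0, 0, 0, 0, 0],
    [0, 0, 0, 0, 0, 0],
    [0, 0, 0, 0, 0, 0],
    [0, 0, 0, 0, 0, 0],
    [0, 0, 0, 0, 0, 0],
  ],
  jaw=-1,
)

```text
time: 20.1
tool_pos: [0.5054, 0.204, 0.3287]
eef_rot: [-2.038, -2.391, -0.0]
contact_force: [0.9, -0.2, 0.5]
width: 0.0883
gripper_force: 0.0
```

move_arm(
  moves=[
    [0, 0, -0.03, 0, 0, 0],
    [0, 0, -0.06, 0, 0, 0],
    [0, 0, -0.1, 0, 0, 0],
    [0, 0, -0.1, 0, 0, 0],
    [0, 0, -0.1, 0, 0, 0],
  ],
)

```text
time: 20.6
tool_pos: [0.5053, 0.2041, 0.4085]
eef_rot: [2.037, 2.391, 0.001]
contact_force: [0.1, 0.7, 0.0]
width: 0.094
gripper_force: 0.0
```

move_arm(
  moves=[
    [0, 0, -0.1, 0, 0, 0],
    [0, 0, -0.1, 0, 0, 0],
    [0, 0, 0, 0, 0, 0],
    [0, 0, 0, 0, 0, 0],
  ],
)

```text
time: 21.0
tool_pos: [0.5053, 0.204, 0.4474]
eef_rot: [2.038, 2.39, 0.001]
contact_force: [-0.6, -0.8, 0.1]
width: 0.0938
gripper_force: 0.0
```

```bash
python3 -c "
from h import *
st()
rects('scene','case',k=2);rects('wrist','case',k=2);rects('wrist','case',k=2)
a,d=shot('scene');cv2.imwrite('pics/f.png',cv2.resize(a[90:240,240:420,::-1],None,fx=4,fy=4))"
```

```text
t 21.0 pos [0.5053 0.204  0.4474] yaw_y 9.11 z [ 1.e-03  2.e-04 -1.e+00] w 0.0938 gf 0.0 F [-0.63 -0.77  0.06] M [ 0.012 -0.126 -0.024] Mtool [-0.126 -0.008  0.024] q [ 0.08  0.29 -0.63  1.75  0.18  1.16 -0.44]
scene case 0.85 z 0.0339 rect [ 290.2 -212.2] [ 34.6 127. ] 25.4 291 tilt [0.0004 0.0022]
scene case 0.65 z 0.1678 rect [504.6 227.9] [ 49.3 194.9] 8.3 669 tilt [-0.0056 -0.0008]
wrist case 0.69 z 0.1674 rect [501.2 225. ] [ 46.2 188.7] 9.0 17659 tilt [-0.0005 -0.0014]
wrist case 0.73 z 0.1676 rect [501.4 225. ] [ 46.3 189. ] 9.0 17747 tilt [-0.0002 -0.0015]
```

View pics/f.png

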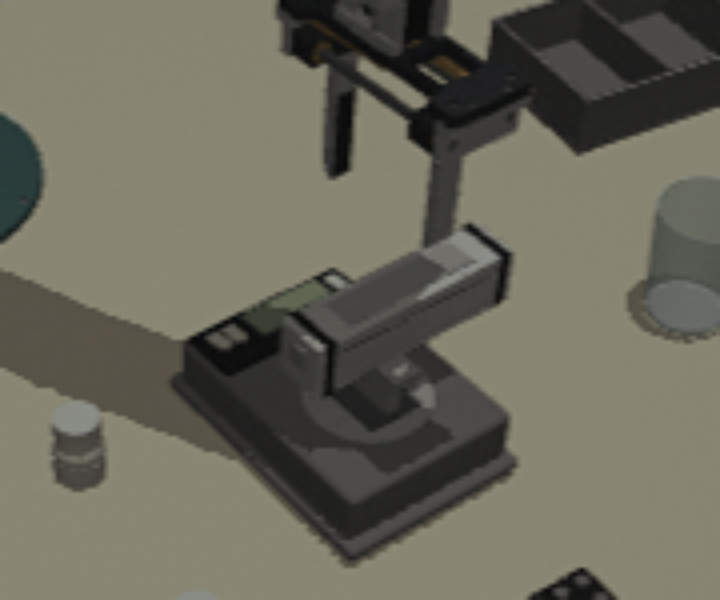

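The case is balanced alone on the rest at crop pixel (400,310). The wrist view gives it level to 0.002 rad, with its top at 0.1675 m and yaw 9.0°. The gripper is clear.

```bash
python3 -c "
from plant import env
print(env.finish_job())"
```

```text
the job is handed in; nothing more can be done
None
```

The case sits level and still by itself across the rest, with its balance point, found about 23 mm from the middle, over the rest; the job was handed in at about 21 s, with no verdict returned.

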